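# Offer up the terminal-box cover on the meat mincer

### The job

The mincer's motor has been rewired and its terminal box is to be closed: pick up the rectangular cover with the four corner holes (not the long rounded capacitor cover) and hold it still and level about a centimetre above the open box, its four holes lined up over the four threaded holes (either way round), so that I can start the screws through it. Do not knock it against the mincer or rest it on it, leave the other things where they lie, and finish while still holding the cover there: do not lower it or let go.

Things in the scene. Friction and masses are not known exactly. Their poses are not given: they have to be found in the camera images.
- mincer: Bench meat mincer, fixed. Origin on the counter straight below the middle of its terminal box, z up. Grey finned motor along its y (140 mm across, y -160 to +118 mm, 167 high), gear head to y +203 (183 high), steel barrel to y +355 with a feed throat 72 mm across, 223 high at y +258. Feed pan removed. Black capacitor on the motor's +x side.
- box_rim (a point): Centre of the open terminal box's rim plane, 205 mm above the counter; axes as the mincer. Cast aluminium box on the motor, 92 mm (x) by 124 mm (y), with a threaded hole in a lug at each corner; brass studs inside end 9 mm below the rim. Motor beside it 38 mm or more below the rim; a 26 mm cable gland sticks out 22 mm on the -x side, 9 mm below the rim.
- cover: Loose terminal-box cover, crown up: aluminium flange 92 (its x) x 124 (y) x 5 mm, a 9 mm hole at each corner; solid crown 50 (x) x 80 (y) mm, z 5 to 32, edges rounded 5: grip it across the 50. 0.2 to 0.37 kg, centred. Origin: centre of the flat underside. Half a turn looks and fits the same. Starts at one of two places, right (-y) of the mincer; the capacitor cover is at the other.
- cap_cover: Bystander, leave alone: the motor's capacitor cover, aluminium, a long rounded hump 42 mm wide, 98 mm long and 43 mm high on a narrow flange 50 x 124 x 3 mm (long along its y) with only two holes. Origin at the centre of the underside.
- screwdriver: Bystander, leave alone: black-handled screwdriver, 200 mm long, lying along its x, handle to -x; origin near its middle, on the counter.
- screw_dish: Bystander, leave alone: round steel dish 84 mm across and 22 mm high, with the screws in it. Origin at the centre of the underside.
- thread0 (a point): Mouth of a threaded hole (6 mm) in the terminal box's rim, at (+36, +52) mm from box_rim along the mincer's x, y.
- thread1 (a point): Mouth of a threaded hole (6 mm) in the terminal box's rim, at (-36, +52) mm from box_rim along the mincer's x, y.
- thread2 (a point): Mouth of a threaded hole (6 mm) in the terminal box's rim, at (-36, -52) mm from box_rim along the mincer's x, y.
- thread3 (a point): Mouth of a threaded hole (6 mm) in the terminal box's rim, at (+36, -52) mm from box_rim along the mincer's x, y.
- hole0 (a point): Lower end of a 9 mm through hole in the cover's flange, at (+36, +52) mm from the cover's origin along its x, y, in the plane of the underside.
- hole1 (a point): Lower end of a 9 mm through hole in the cover's flange, at (-36, +52) mm from the cover's origin along its x, y, in the plane of the underside.
- hole2 (a point): Lower end of a 9 mm through hole in the cover's flange, at (-36, -52) mm from the cover's origin along its x, y, in the plane of the underside.
- hole3 (a point): Lower end of a 9 mm through hole in the cover's flange, at (+36, -52) mm from the cover's origin along its x, y, in the plane of the underside.
There are look-alikes about, which are no part of the job. What is shaped like the cover but brown is not meant.

How it is judged:
By the outcome, as a careful person would: the job done as asked, in the order asked, and still so for the second after the job is handed in, while the arm keeps its last pose, push and grip.
It also fails if it takes over 40 s, if anything falls off the work surface, if the arm or the gripper's body presses on something with over 40 N, if the wrist force passes 120 N, or if a joint passes its speed limit or range.

### The arm

A 6-joint arm with a two-finger parallel gripper is mounted at the origin on the work surface. World frame = base frame: x ahead of the robot, y to its left, z up, the work surface at z = 0. Lengths are in m, angles in rad, forces in N, time in s.
With the tool pointing down it reaches from about 0.25 to 0.775 m from the base axis. Payload 8.9 kg.
Tool frame: the origin (TCP) lies on the front face of the gripper's body, between the roots of the fingers; the fingertips stand 73 mm ahead of it and the grasp point (between the pads) lies 54 mm ahead of it (r.tcp_to_tips is the distance from the TCP to the fingertips, in m); z points along the fingers, y is the direction in which the jaws open and shut (so a half turn about z gives the same grasp; the last joint's range is limited). The gripper opens to 85 mm and grips with 20 to 120 N. Pads are 22 mm wide; open, the fingers measure 114 mm over their backs; the gripper's body (76 mm by 85 mm) begins 54 mm behind the grasp point. The pads swing forward as they close: fully open they stand 13 mm farther back than shut.
Start: joints at [0.968, 0.291, -0.153, 1.127, 0, 1.431], TCP at [0.235, 0.47, 0.304] pointing down, gripper open.
Joint ranges: [-2.52, 2.52], [-0.91, 1.74], [-1.3, 1.37], [-1.96, 2.02], [-1.52, 1.47], [-3.14, 3.14]. Speed limits (rad/s): [2.22, 2.22, 2.79, 3.14, 3.14, 3.14].

### API

Orientations are given as a rotation vector (axis times angle).
In Python, from cell import r gives the robot as it stands. The module is installed in compiled form; this text tells all that it offers.
- The arm moves only by the tool arm_command, never from a script. Its argument "steps" is one flat list of numbers, 7 for each row, row after row: the shift along the tool's x, y, z in cm, then the turn, a rotation vector about the tool's x, y, z in degrees, then the gripper's target within -1 to 1 (fully open at 1, half-way at 0, shut at -1). In form: [tx, ty, tz, rx, ry, rz, grip, tx, ty, tz, rx, ry, rz, grip, ...]. A call has 1 to 20 rows; each row shifts and turns the pose as measured when the row begins, along the tool's axes as they then stand; what a row does not reach is not made up. A row lasts 1/12 s, in which the tool goes at most 41.7 mm and 7.16 degrees, less where a joint would pass 70% of its speed; a pose out of reach is approached as far as the arm can. A call is refused whole if a number of a shift passes 4.17 or a number of a turn 7.16, either way. A call with a gripper value outside its range is refused whole. The fingers move at their own pace and stop on an object; "newtons" is the grip in N (left out, the last holds). Time passes only in rows, so rows that do not move let the fingers close. It gives the time, the measured TCP pose, the force and the opening at its end, in the units of the state.
- r.state(): the state, without advancing time (a new reading comes with each control period).
- r.snapshot(name): name is "scene" or "top" or "wrist"; returns a dict with "pixels" (480x640x3 uint8, red, green, blue), "z_map" (480x640 float32, m along the optical axis (not along the pixel's ray), 0 where there is no reading), "K" (3x3 intrinsics, pixels), "k1" (the pictures are not rectified: a ray, as slopes to the right and down, at radius r is drawn at 1 + k1 r^2 times it, then the intrinsics apply), "xyz" and "attitude" of the camera in the world. Camera axes: x right, y down, z forward; pixel columns grow to the right and rows downward; lengths in m; the calibration is good to about 2 mm. A picture is of the moment at which its call begins.
- r.sign_off(): hands the job in, once; it reports no verdict.
The state is a dict: "clock": time; "q": joint angles; "qd": joint speeds; "joint_efforts": joint torques, N m; "position": TCP position; "ee_rot": TCP orientation; "ft_force": force on the tool from outside, world axes, zero at the start; "moment": the same for the moment, N m; "gripper_width": finger opening in m.
Only numpy, scipy, OpenCV 4.12 (cv2) and the standard library are available. Lean on these libraries where they do the work, as an engineer would, in place of code of your own. Each camera call takes 0.05 s, during which the arm holds its last target. There are 200 camera calls.

## Working session

There is one attempt and no reset: what is moved stays moved. The work goes in short steps, Python scripts to look and compute and a tool call to move; the robot and the scene stay as the last step left them, time stands still between calls to the robot, and variables do not carry over. Pictures are saved under pics/ and viewed, about 8 in all and at most 12, crops included, and the job is handed in when it is done.

Besides the shell and the picture viewer there is one more tool, called by a JSON object that holds its "op" and its "data", one argument or row to a line. arm_command: Moves the arm, as the interface text tells. Its arguments: {"type":"object","properties":{"steps":{"type":"array"},"newtons":{"type":"number"}},"required":["steps"]}

```bash
mkdir -p pics; cat > h.py <<'E'
import numpy as np, cv2
from scipy.spatial.transform import Rotation as R
from cell import r
def snap(n):
    s=r.snapshot(n); np.savez(f'pics/{n}.npz',**{k:np.array(v) for k,v in s.items()}); return s
def rot(a):
    a=np.array(a,float); return a if a.shape==(3,3) else R.from_rotvec(a).as_matrix()
def cloud(s):
    K=np.array(s['K'],float); h,w=s['z_map'].shape
    u,v=np.meshgrid(np.arange(w),np.arange(h))
    p=np.stack([u,v],-1).reshape(-1,1,2).astype(float)
    n=cv2.undistortPoints(p,K,np.array([float(s['k1']),0,0,0])).reshape(h,w,2)
    c=np.dstack([n,np.ones((h,w))])*s['z_map'][...,None]
    return c@rot(s['attitude']).T+np.array(s['xyz'])
def save(n,im,): cv2.imwrite(f'pics/{n}.png',cv2.cvtColor(im,cv2.COLOR_RGB2BGR))
E
python3 - <<'E'
from h import *
for n in('top','scene'):
    s=snap(n); save(n+'1',s['pixels']); print(n,s['xyz'],s['attitude'],s['K'],s['k1'])
print(r.state())
E
```

```text
top [ 0.38261068 -0.09799889  1.05481511] [-2.10953556  2.08612416 -0.23378745] [[456.14443518   0.         315.72522405]
 [  0.         456.14443518 251.32601945]
 [  0.           0.           1.        ]] -0.053138057126755435
scene [ 1.20540228 -0.13370974  0.74508549] [-1.81975132 -1.66922065  0.71463921] [[441.45727337   0.         314.73788844]
 [  0.         441.45727337 236.90422453]
 [  0.           0.           1.        ]] -0.09182840133552506
{'clock': 0.1, 'q': array([ 9.67722364e-01,  2.91241858e-01, -1.54025366e-01,  1.12670593e+00,
       -9.67873432e-07,  1.43148802e+00]), 'qd': array([ 0.00024308, -0.00214341,  0.00128581, -0.00125891,  0.00206397,
       -0.00083168]), 'joint_efforts': array([ 1.15655475e-03, -5.37977278e+01,  3.31919217e+01,  9.23345389e-03,
       -1.95597072e-04,  1.07057778e-05]), 'position': array([0.23467203, 0.46929755, 0.30338989]), 'ee_rot': array([-7.21872550e-01, -3.05709424e+00,  1.72298644e-03]), 'ft_force': array([-0.25308983, -0.23047026,  0.59462242]), 'moment': array([ 0.05856651,  0.00712738, -0.0348333 ]), 'gripper_width': 0.08526899062208955}
```

View pics/top1.png

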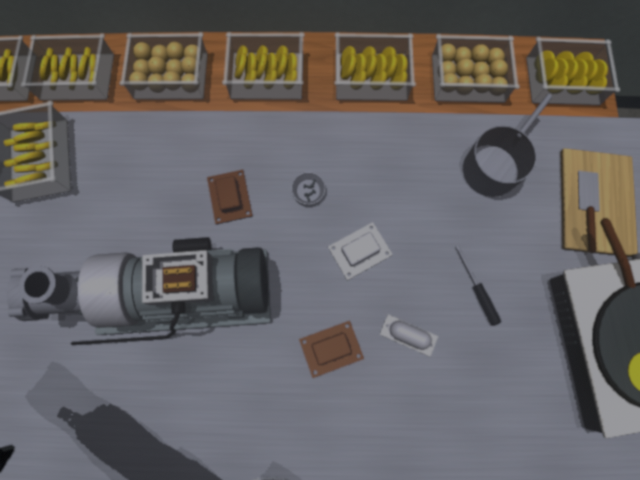

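View pics/scene1.png

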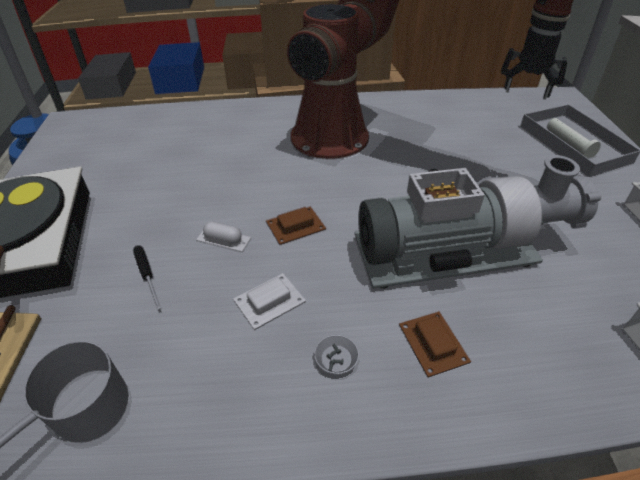

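The top view shows the aluminium cover at (360,250), the capacitor cover at (410,335), brown look-alikes at (230,197) and (332,349), the open box at (176,277), the screwdriver at (480,287) and the dish at (309,190). The scene view agrees.

```bash
cat > m.py <<'E'
from h import *
def rect(P):
    (c,s,a)=cv2.minAreaRect((P[:,:2]*1000).astype(np.float32)); return np.round(c,1),np.round(s,1),round(a,2),len(P)
E
python3 - <<'E'
from m import *
for n,reg,box in(('top',(slice(215,285),slice(320,400)),(slice(235,320),slice(130,220))),('scene',(slice(265,335),slice(225,312)),(slice(160,230),slice(400,490)))):
    s=dict(np.load(f'pics/{n}.npz')); C=cloud(s)
    P=C[reg].reshape(-1,3); z=P[:,2]
    print(n,'table z',np.median(C[300:310,250:290,2]) if n=='top' else '')
    bright=s['pixels'][reg].reshape(-1,3).min(1)
    print(' z hist',np.histogram(z,np.arange(-.01,.045,.004)))
    q=P[(z>.022)]; print(' crown',rect(q),q.mean(0),np.median(q[:,2]))
    q=P[(bright>150)]; print(' bright',rect(q) if len(q) else '')
    q=P[(z>.003)]; print(' >3mm',rect(q))
    B=C[box].reshape(-1,3); q=B[abs(B[:,2]-.205)<.006]; print(' rim',rect(q),np.median(q[:,2]))
s=dict(np.load('pics/top.npz'));im=s['pixels']
a=cv2.resize(im[205:295,310:410],None,fx=4,fy=4,interpolation=3);b=cv2.resize(im[235:325,126:226],None,fx=4,fy=4,interpolation=3)
save('crop1',np.hstack([a,b]))
E
```

```text
top table z 0.019115895169984354
 z hist (array([   2,  257, 2395, 1583,  550,   33,    9,   12,   19,  104,  453,
        164,    1]), array([-0.01 , -0.006, -0.002,  0.002,  0.006,  0.01 ,  0.014,  0.018,
        0.022,  0.026,  0.03 ,  0.034,  0.038,  0.042]))
 crown (array([ 534.9, -139.8]), array([ 78.2, 306. ]), 60.33, 759) [ 0.62196681 -0.19065101  0.05631514] 0.032287996895488114
 bright (array([ 549.1, -140.2]), array([113.9, 324.2]), 56.42, 966)
 >3mm (array([ 550.7, -193.6]), array([189.8, 337. ]), 89.76, 2367)
 rim (array([523.9, 175.7]), array([102.7, 125.3]), 5.07, 1023) 0.2052603065349169
scene table z 
 z hist (array([   0,   71, 3184, 1382,  466,   41,   45,   51,   51,   97,  567,
        112,    0]), array([-0.01 , -0.006, -0.002,  0.002,  0.006,  0.01 ,  0.014,  0.018,
        0.022,  0.026,  0.03 ,  0.034,  0.038,  0.042]))
 crown (array([ 895.8, -144.6]), array([613.4,  88. ]), 10.18, 850) [ 0.64914107 -0.19067085  0.0510446 ] 0.032475791334463044
 bright (array([ 879. , -134.5]), array([637.2, 142.2]), 12.73, 1510)
 >3mm (array([ 864. , -209.4]), array([188.5, 673.5]), 86.86, 2299)
 rim (array([528.8, 179.1]), array([ 96.8, 124.8]), 5.4, 891) 0.20478767907440387
```

View pics/crop1.png

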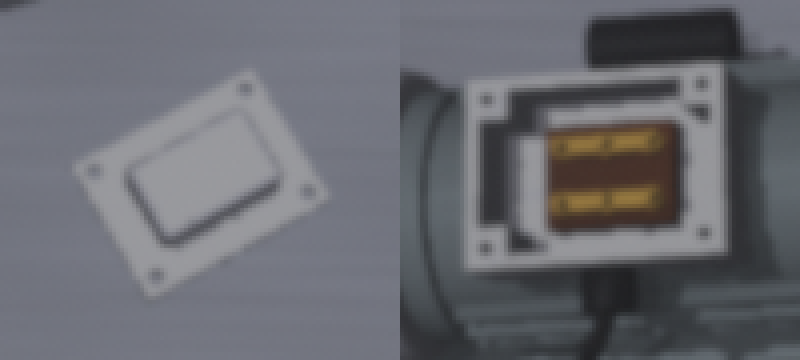

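The crop shows the cover holes at (94,171), (245,89), (308,191), (156,275) and the box threads at (486,100), (702,83), (704,232), (486,248). I'll project those holes onto their known planes.

```bash
cat >> m.py <<'E'
def plane(s,uv,z):
    n=cv2.undistortPoints(np.array(uv,float).reshape(-1,1,2),np.array(s['K'],float),np.array([float(s['k1']),0,0,0])).reshape(-1,2)
    d=np.c_[n,np.ones(len(n))]@rot(s['attitude']).T; o=np.array(s['xyz']); return o+d*((z-o[2])/d[:,2])[:,None]
def fit(P,order):
    # P rows correspond to nominal pts; returns centre, yaw, residuals(mm)
    N=np.array([(36,52),(-36,52),(-36,-52),(36,-52)])[order]/1000.
    c=P[:,:2].mean(0); Q=P[:,:2]-c; a=np.arctan2((N[:,0]*Q[:,1]-N[:,1]*Q[:,0]).sum(),(N*Q).sum())
    e=Q-N@np.array([[np.cos(a),np.sin(a)],[-np.sin(a),np.cos(a)]])
    return c,np.degrees(a),np.round(e*1000,1)
def moves(c,yaw,ztcp):
    # tool pointing down, with jaws (tool y) along cover x; required total shift in tool axes (cm) and turn about tool z (deg)
    st=r.state(); T=rot(st['ee_rot']); d=np.array([*c,ztcp])-st['position']
    ty=np.degrees(np.arctan2(T[1,1],T[0,1])); turn=-((yaw-ty+90)%180-90)
    print('q',st['q'].round(3),'f',st['ft_force'].round(1),'w',st['gripper_width'],'pos',st['position'].round(4),'axes\n',T.round(4))
    print('world d',d.round(4),'tool cm',(T.T@d*100).round(2),'turn z',turn.round(2),'tilt deg',np.degrees(T[:2,2]).round(2))
E
python3 - <<'E'
from m import *
s=dict(np.load('pics/top.npz'))
f=lambda L,o:[(o[0]+(x+.5)/4-.5,o[1]+(y+.5)/4-.5) for x,y in L]
# image left = +y, up = +x
c=fit(plane(s,f([(94,171),(245,89),(308,191),(156,275)],(310,205)),.005),[1,0,0,0] and [0,3,2,1])
b=fit(plane(s,f([(86,100),(302,83),(304,232),(86,248)],(126,235)),.205),[0,3,2,1])
print(c);print(b)
moves(c[0],c[1],.2)
C=cloud(s);z=C[...,2]
m=np.zeros(z.shape,bool);m[222:278,330:392]=1
k=m&(z>.024)&(z<.04);print(rect(C[k]),C[k].mean(0))
E
```

```text
(array([ 0.63100055, -0.19431866]), np.float64(29.882486668448852), array([[ 0.1,  0.2],
       [-0.3,  0.2],
       [-0.1, -0.2],
       [ 0.4, -0.3]]))
(array([0.5290718 , 0.17715069]), np.float64(5.071552070494714), array([[-0.2,  0.3],
       [ 0.1, -0.4],
       [ 0. ,  0.2],
       [ 0.1, -0.1]]))
q [ 0.968  0.291 -0.154  1.127 -0.     1.431] f [-0.3 -0.2  0.6] w 0.08526899062208955 pos [0.2347 0.4693 0.3034] axes
 [[-8.944e-01  4.473e-01 -7.000e-04]
 [ 4.473e-01  8.944e-01 -1.000e-03]
 [ 2.000e-04 -1.200e-03 -1.000e+00]]
world d [ 0.3963 -0.6636 -0.1034] tool cm [-65.13 -41.61  10.38] turn z 33.55 tilt deg [-0.04 -0.06]
(array([ 629.4, -193.5]), array([50.4, 80.2]), 30.14, 731) [ 0.62808005 -0.19294789  0.03218232]
```

{"op": "arm_command", "data": {
  "steps": [0,0,-2.5,0,0,0,1,0,0,-2.5,0,0,0,1,0,0,-2.5,0,0,0,1,-3.2,-2,0,0,0,0,1,-3.2,-2,0,0,0,0,1,-3.2,-2,0,0,0,0,1,-3.2,-2,0,0,0,0,1,-3.2,-2,0,0,0,0,1,-3.2,-2,0,0,0,0,1,-3.2,-2,0,0,0,0,1,-3.2,-2,0,0,0,0,1,-3.2,-2,0,0,0,0,1,-3.2,-2,0,0,0,0,1,-3.2,-2,0,0,0,0,1,-3.2,-2,0,0,0,0,1,-3.2,-2,0,0,0,0,1,-3.2,-2,0,0,0,0,1,-3.2,-2,0,0,0,0,1,-3.2,-2,0,0,0,0,1,-3.2,-2,0,0,0,0,1],
  "newtons": 60
}}

```text
clock: 1.77
position: [0.5789, -0.0987, 0.3775]
ee_rot: [-0.703, -3.056, 0.008]
ft_force: [1.4, 0.5, 0.4]
gripper_width: 0.0851
```

```bash
python3 -c "
from m import *
print(r.tcp_to_tips);moves((.630,-.194),30,.22)"
```

```text
0.0726
q [-0.291  0.394  0.188  1.37  -0.005  0.161] f [1.4 0.5 0.4] w 0.08507731250830912 pos [ 0.5789 -0.0987  0.3775] axes
 [[-0.8995  0.4368 -0.0071]
 [ 0.4369  0.8995 -0.0033]
 [ 0.005  -0.0061 -1.    ]]
world d [ 0.0511 -0.0953 -0.1575] tool cm [-8.83 -6.24 15.75] turn z 34.1 tilt deg [-0.41 -0.19]
```

{"op": "arm_command", "data": {
  "steps": [-2.2,-1.55,2,0,0,0,1,-2.2,-1.55,2,0,0,0,1,-2.2,-1.55,2,0,0,0,1,-2.2,-1.55,2,0,0,0,1,0,0,2,0,0,6.8,1,0,0,2,0,0,6.8,1,0,0,2,0,0,6.8,1,0,0,1.5,0,0,6.8,1,0,0,0,0,0,6.8,1,0,0,0,0,0,0,1,0,0,0,0,0,0,1]
}}

```text
clock: 2.68
position: [0.6324, -0.2086, 0.2064]
ee_rot: [-1.605, -2.686, 0.013]
ft_force: [0.2, -0.9, 0.3]
gripper_width: 0.0856
```

```bash
python3 - <<'E'
from m import *
moves((.630,-.194),30,.08)
s=snap('wrist'); save('wrist1',s['pixels'])
C=cloud(s); z=C[...,2]; k=(z>.026)&(z<.04)&(s['pixels'].min(2)>90); print(rect(C[k]))
E
```

```text
q [-0.426  0.63   0.129  1.083 -0.007  0.652] f [ 0.2 -0.9  0.3] w 0.08563547601997488 pos [ 0.6324 -0.2086  0.2064] axes
 [[-4.737e-01  8.806e-01 -1.510e-02]
 [ 8.807e-01  4.738e-01 -6.000e-04]
 [ 6.600e-03 -1.360e-02 -9.999e-01]]
world d [-0.0024  0.0146 -0.1264] tool cm [ 1.32  0.66 12.64] turn z -1.72 tilt deg [-0.87 -0.04]
(array([ 526.6, -249.9]), array([286.6,  79.7]), 28.65, 9830)
```

View pics/wrist1.png

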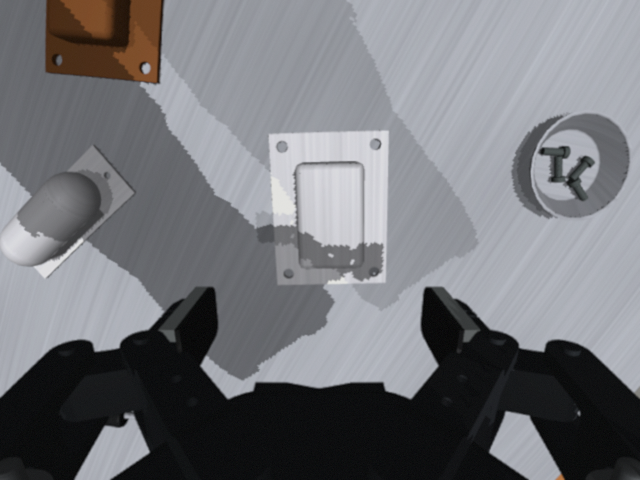

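The wrist view shows the cover squarely below, holes at (282,146), (376,144), (375,272), (289,273), with the crown between the jaws. The capacitor cover (left) and dish (right) are clear.

```bash
python3 - <<'E'
from m import *
s=dict(np.load('pics/wrist.npz'))
f=fit(plane(s,[(282,146),(376,144),(375,272),(289,273)],.005),[1,0,3,2]); print(f)
C=cloud(s);z=C[...,2];m=np.zeros(z.shape,bool);m[150:280,285:375]=1
k=m&(z>.026)&(z<.04);print(rect(C[k]))
moves(f[0],f[1],.08)
E
```

```text
(array([ 0.63115263, -0.19278106]), np.float64(29.800860812441194), array([[-0.3, -0. ],
       [ 0. , -0.3],
       [ 0.4, -0.1],
       [-0.1,  0.5]]))
(array([ 630.2, -193.4]), array([49.8, 79.8]), 29.85, 7048)
q [-0.426  0.629  0.129  1.083 -0.007  0.651] f [0.6 0.4 0.8] w 0.08536087003254894 pos [ 0.6325 -0.2086  0.2067] axes
 [[-4.738e-01  8.805e-01 -1.470e-02]
 [ 8.806e-01  4.739e-01 -8.000e-04]
 [ 6.200e-03 -1.330e-02 -9.999e-01]]
world d [-0.0013  0.0159 -0.1267] tool cm [ 1.38  0.8  12.67] turn z -1.51 tilt deg [-0.84 -0.05]
```

{"op": "arm_command", "data": {
  "steps": [0.7,0.4,0,-0.76,-0.36,-1.5,1,0.7,0.4,0,0,0,0,1,0,0,2.2,0,0,0,1,0,0,2.2,0,0,0,1,0,0,2.2,0,0,0,1,0,0,2.2,0,0,0,1,0,0,0,0,0,0,1,0,0,0,0,0,0,1]
}}

```text
clock: 3.4
position: [0.637, -0.1909, 0.1231]
ee_rot: [1.541, 2.725, 0.001]
ft_force: [-0.2, -0.6, 0.9]
gripper_width: 0.0855
```

```bash
python3 - <<'E'
from m import *
moves((.6307,-.1931),29.85,.08)
E
```

```text
q [-0.401  0.683 -0.008  0.869 -0.     0.629] f [-0.2 -0.6  0.9] w 0.0855213557077662 pos [ 0.637  -0.1909  0.1231] axes
 [[-0.5151  0.8571  0.01  ]
 [ 0.8571  0.5151 -0.0047]
 [-0.0092  0.0061 -0.9999]]
world d [-0.0063 -0.0022 -0.0431] tool cm [ 0.18 -0.68  4.3 ] turn z 1.16 tilt deg [ 0.57 -0.27]
```

{"op": "arm_command", "data": {
  "steps": [0.2,-0.7,0,0.25,0.4,1,1,0,0,0,0,0,0,1,0,0,2,0,0,0,1,0,0,0,0,0,0,1]
}}

```text
clock: 3.73
position: [0.6317, -0.1937, 0.1087]
ee_rot: [1.566, 2.714, 0.001]
ft_force: [-1.3, 0.2, -1.0]
gripper_width: 0.0853
```

```bash
python3 - <<'E'
from m import *
moves((.6307,-.1931),29.85,.08)
E
```

```text
q [-0.408  0.692 -0.033  0.837 -0.     0.639] f [-1.3  0.2 -1. ] w 0.0853118911612088 pos [ 0.6317 -0.1937  0.1087] axes
 [[-0.5002  0.8659  0.0077]
 [ 0.8659  0.5002 -0.0034]
 [-0.0068  0.005  -1.    ]]
world d [-0.001   0.0006 -0.0287] tool cm [ 0.12 -0.07  2.87] turn z 0.16 tilt deg [ 0.44 -0.19]
```

{"op": "arm_command", "data": {
  "steps": [0.1,-0.1,1.4,0.3,0.5,0,1,0,0,1.3,0,0,0,1,0,0,0,0,0,0,1,0,0,0,0,0,0,1]
}}

```text
clock: 4.07
position: [0.6323, -0.1945, 0.0842]
ee_rot: [1.569, 2.718, 0.002]
ft_force: [0.3, -1.0, -0.2]
gripper_width: 0.0855
```

```bash
python3 - <<'E'
from m import *
moves((.6307,-.1931),29.85,.08)
E
```

```text
q [-0.409  0.724 -0.045  0.799  0.001  0.638] f [ 0.3 -1.  -0.2] w 0.08548375861148437 pos [ 0.6323 -0.1945  0.0842] axes
 [[-5.001e-01  8.660e-01  3.200e-03]
 [ 8.660e-01  5.001e-01 -2.000e-04]
 [-1.800e-03  2.700e-03 -1.000e+00]]
world d [-0.0016  0.0014 -0.0042] tool cm [ 0.2  -0.07  0.42] turn z 0.16 tilt deg [ 0.19 -0.01]
```

{"op": "arm_command", "data": {
  "steps": [0.25,-0.1,0.4,0.15,0.15,0,1,0,0,0,0,0,0,1,0,0,0,0,0,0,-1,0,0,0,0,0,0,-1,0,0,0,0,0,0,-1,0,0,0,0,0,0,-1,0,0,0,0,0,0,-1,0,0,0,0,0,0,-1,0,0,0,0,0,0,-1,0,0,0,0,0,0,-1],
  "newtons": 60
}}

```text
clock: 4.9
position: [0.6305, -0.1927, 0.0814]
ee_rot: [1.57, 2.721, 0.001]
ft_force: [0.2, -0.2, -0.8]
gripper_width: 0.0489
```

```bash
python3 - <<'E'
from m import *
moves((.6307,-.1931),29.85,.08)
s=snap('wrist'); save('wrist2',s['pixels'])
E
```

```text
q [-0.408  0.725 -0.051  0.795  0.     0.639] f [ 0.2 -0.2 -0.8] w 0.04894863569086546 pos [ 0.6305 -0.1927  0.0814] axes
 [[-5.003e-01  8.658e-01  5.000e-04]
 [ 8.658e-01  5.003e-01  3.000e-04]
 [ 0.000e+00  6.000e-04 -1.000e+00]]
world d [ 0.0002 -0.0004 -0.0014] tool cm [-0.04  0.    0.14] turn z 0.17 tilt deg [0.03 0.02]
```

View pics/wrist2.png

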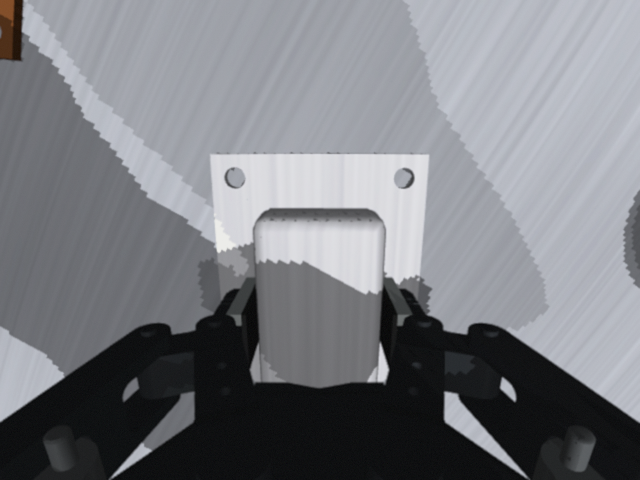

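{"op": "arm_command", "data": {
  "steps": [0,0,-0.5,0,0,0,-1,0,0,-1,0,0,0,-1,0,0,-2,0,0,0,-1,0,0,-2.2,0,0,0,-1,0,0,-2.2,0,0,0,-1,0,0,-2.2,0,0,0,-1,0,0,-2.2,0,0,0,-1,0,0,-2.2,0,0,0,-1,0,0,-2.2,0,0,0,-1,0,0,-2.2,0,0,0,-1,0,0,-2.2,0,0,0,-1,0,0,-2.2,0,0,0,-1,0,0,-2.2,0,0,0,-1,0,0,-2.2,0,0,0,-1,0,0,-2,0,0,0,-1,0,0,-1,0,0,0,-1,0,0,0,0,0,0,-1,0,0,0,0,0,0,-1]
}}

```text
clock: 6.45
position: [0.6255, -0.1908, 0.4157]
ee_rot: [1.57, 2.72, 0.001]
ft_force: [0.6, 0.0, -2.0]
gripper_width: 0.049
```

```bash
python3 - <<'E'
from m import *
moves((.5287,.177),5.2,.36)
E
```

```text
q [-0.408  0.541  0.52   1.548  0.     0.639] f [ 0.6  0.  -2. ] w 0.048994884618982826 pos [ 0.6255 -0.1908  0.4157] axes
 [[-5.003e-01  8.659e-01  1.600e-03]
 [ 8.659e-01  5.003e-01 -1.000e-04]
 [-9.000e-04  1.300e-03 -1.000e+00]]
world d [-0.0968  0.3678 -0.0557] tool cm [36.69 10.01  5.55] turn z 24.82 tilt deg [ 0.09 -0.01]
```

{"op": "arm_command", "data": {
  "steps": [1,0.3,0,0,0,0,-1,2,0.55,0,0,0,0,-1,2.4,0.65,0.3,0,0,0,-1,2.4,0.65,0.3,0,0,0,-1,2.4,0.65,0.3,0,0,0,-1,2.4,0.65,0.3,0,0,0,-1,2.4,0.65,0.3,0,0,0,-1,2.4,0.65,0.3,0,0,0,-1,2.4,0.65,0.3,0,0,0,-1,2.4,0.65,0.3,0,0,0,-1,2.4,0.65,0.3,0,0,0,-1,2.4,0.65,0.3,0,0,0,-1,2.4,0.65,0.3,0,0,0,-1,2,0.5,0,0,0,5,-1,1,0.3,0,0,0,5,-1,0,0,0,0,0,5,-1,0,0,0,0,0,5,-1,0,0,0,0,0,3,-1,0,0,0,0,0,0,-1,0,0,0,0,0,0,-1]
}}

```text
clock: 8.12
position: [0.5141, 0.1609, 0.3605]
ee_rot: [-2.077, -2.318, 0.031]
ft_force: [-0.5, 0.0, -3.1]
gripper_width: 0.0488
```

```bash
python3 - <<'E'
from m import *
moves((.5287,.177),5.2,.36)
E
```

```text
q [0.163 0.317 0.032 1.319 0.01  1.624] f [-0.5  0.  -3.1] w 0.048789905648315306 pos [0.5141 0.1609 0.3605] axes
 [[-0.1092  0.9934 -0.0348]
 [ 0.994   0.1094  0.0044]
 [ 0.0082 -0.0341 -0.9994]]
world d [ 0.0146  0.0161 -0.0005] tool cm [1.44 1.63 0.  ] turn z 1.08 tilt deg [-1.99  0.25]
```

{"op": "arm_command", "data": {
  "steps": [0.7,0.8,0,-1,-0.25,0.5,-1,0.6,0.7,0,-0.7,-0.2,0.4,-1,0,0,0,0,0,0,-1,0,0,0,0,0,0,-1,0,0,0,0,0,0,-1]
}}

```text
clock: 8.53
position: [0.5278, 0.1773, 0.3588]
ee_rot: [-2.109, -2.326, 0.004]
ft_force: [0.1, -0.4, -3.9]
gripper_width: 0.0488
```

```bash
python3 - <<'E'
from m import *
moves((.5287,.177),5.2,.325)
s=snap('wrist'); save('wrist3',s['pixels'])
s=snap('scene'); save('scene3',cv2.resize(s['pixels'][90:300,360:640],None,fx=2.8,fy=2.8,interpolation=3))
E
```

```text
q [ 0.193  0.333  0.05   1.291 -0.     1.666] f [ 0.1 -0.4 -3.9] w 0.04877234217043347 pos [0.5278 0.1773 0.3588] axes
 [[-9.780e-02  9.952e-01 -3.200e-03]
 [ 9.952e-01  9.780e-02 -9.000e-04]
 [-6.000e-04 -3.300e-03 -1.000e+00]]
world d [ 0.0009 -0.0003 -0.0338] tool cm [-0.03  0.1   3.38] turn z 0.41 tilt deg [-0.18 -0.05]
```

View pics/wrist3.png

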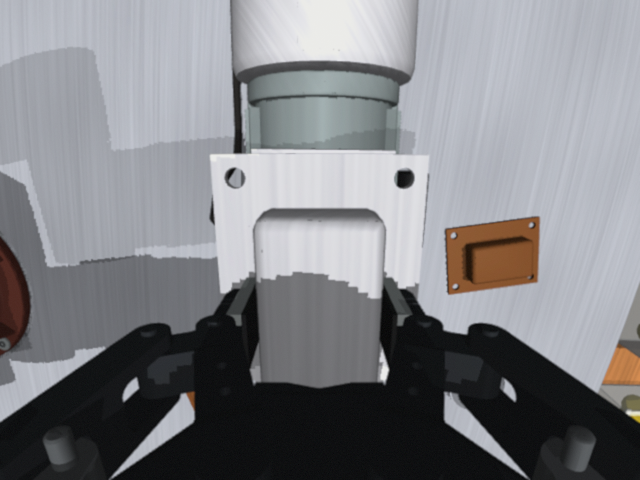

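View pics/scene3.png

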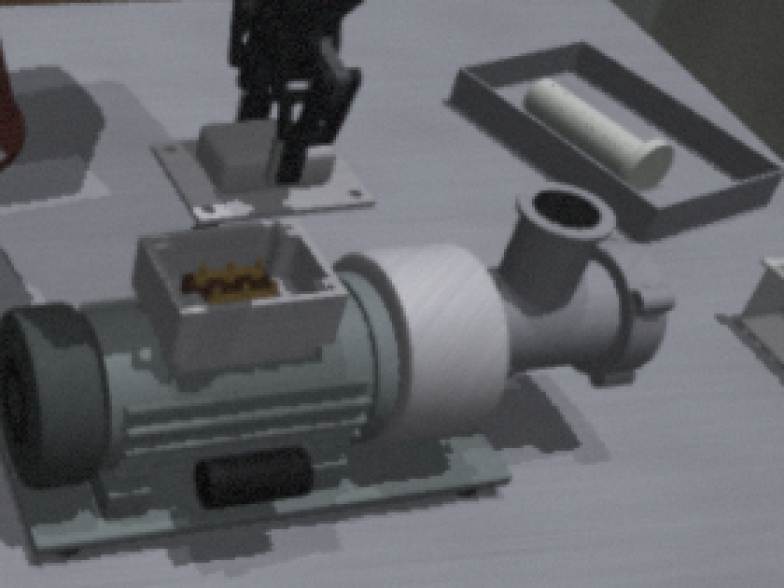

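The cover is held level and clear above the box in both views. The wrist view shows its front holes at (235,177) and (404,178), unchanged since the grasp. I'll lower it to about 2 cm above the rim, then compare the cover holes with the threads in a single camera.

{"op": "arm_command", "data": {
  "steps": [0,0.1,1,-0.15,0,0.3,-1,0,0,1.5,0,0,0,-1,0,0,1.5,0,0,0,-1,0,0,1,0,0,0,-1,0,0,0,0,0,0,-1,0,0,0,0,0,0,-1,0,0,0,0,0,0,-1]
}}

```text
clock: 9.22
position: [0.5292, 0.1758, 0.3085]
ee_rot: [2.117, 2.32, 0.0]
ft_force: [-0.0, -0.1, -3.5]
gripper_width: 0.0489
```

```bash
python3 - <<'E'
from m import *
moves((.5287,.177),5.2,.2965)
o=dict(np.load('pics/scene.npz'));
s=r.snapshot('scene'); np.savez('pics/scene4.npz',**s)
s1=cv2.imread('pics/scene1.png')[:,:,::-1]
g=lambda im:cv2.resize(im[140:240,400:500],None,fx=4,fy=4,interpolation=3)
save('cmp4',np.hstack([g(s1),g(s['pixels'])]))
t=r.snapshot('top'); np.savez('pics/top4.npz',**t)
f=lambda im:cv2.resize(im[225:325,126:226],None,fx=4,fy=4,interpolation=3)
save('top4',np.hstack([f(cv2.imread('pics/top1.png')[:,:,::-1]),f(t['pixels'])]))
E
```

```text
q [ 1.900e-01  3.500e-01 -5.600e-02  1.163e+00 -1.000e-03  1.670e+00] f [-0.  -0.1 -3.5] w 0.04885079803480584 pos [0.5292 0.1758 0.3085] axes
 [[-9.120e-02  9.958e-01  1.000e-03]
 [ 9.958e-01  9.120e-02 -5.000e-04]
 [-6.000e-04  9.000e-04 -1.000e+00]]
world d [-0.0005  0.0012 -0.012 ] tool cm [ 0.12 -0.04  1.2 ] turn z 0.03 tilt deg [ 0.05 -0.03]
```

View pics/cmp4.png

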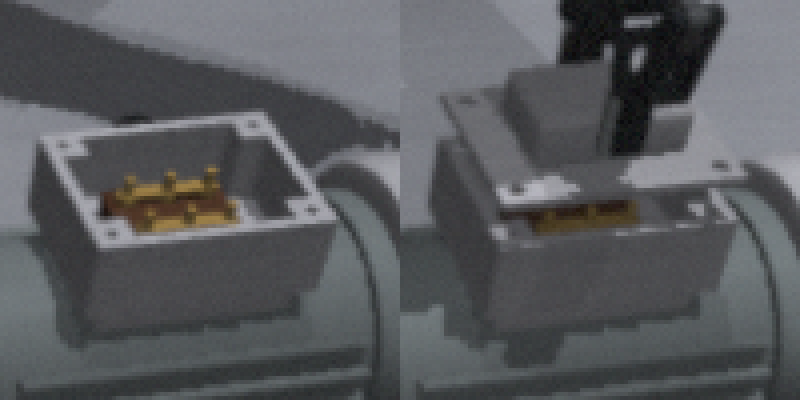

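View pics/top4.png

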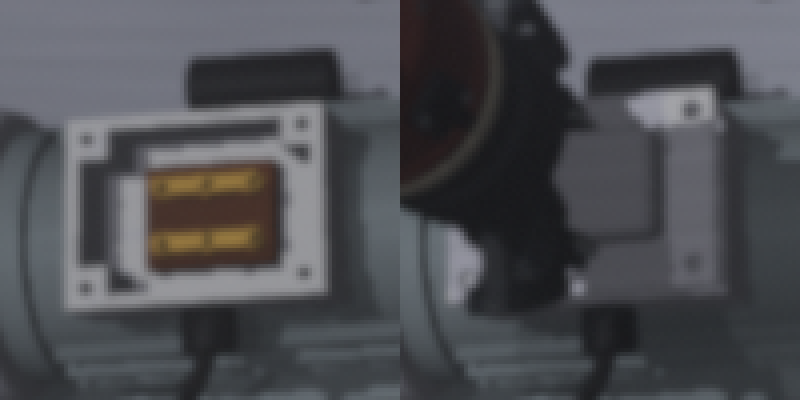

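The scene crop puts the threads at (65,147), (252,125), (312,210), (112,233) and the cover holes at (467,101), (517,189), (722,166). The top crop puts the threads at (86,139), (302,122), (304,271), (86,288) and the cover holes at (692,109), (692,262), (465,277).

```bash
cat > c.py <<'E'
from m import *
NN=np.array([(36,52),(-36,52),(-36,-52),(36,-52)])/1000.
def fit3(P,o):
    N=NN[o];n0=N.mean(0);N=N-n0;c=P[:,:2].mean(0);Q=P[:,:2]-c
    a=np.arctan2((N[:,0]*Q[:,1]-N[:,1]*Q[:,0]).sum(),(N*Q).sum());Rm=np.array([[np.cos(a),-np.sin(a)],[np.sin(a),np.cos(a)]])
    return ((c-Rm@n0)*1000).round(1),np.degrees(a).round(2),((Q-N@Rm.T)*1000).round(1).tolist()
def full(L,o): return [(o[0]+(x+.5)/4-.5,o[1]+(y+.5)/4-.5) for x,y in L]
E
python3 - <<'E'
from c import *
z=r.state()['position'][2]-.0814+.005
s=dict(np.load('pics/scene4.npz'));t=dict(np.load('pics/top4.npz'))
print('scene box',fit3(plane(s,full([(65,147),(252,125),(312,210),(112,233)],(400,140)),.205),[2,1,0,3]))
print('scene cov',fit3(plane(s,full([(67,101),(117,189),(322,166)],(400,140)),z),[2,3,0]))
print('top box',fit3(plane(t,full([(86,139),(302,122),(304,271),(86,288)],(126,225)),.205),[0,3,2,1]))
print('top cov',fit3(plane(t,full([(292,109),(292,262),(65,277)],(126,225)),z),[3,2,1]))
E
```

```text
scene box (array([527.5, 179.6]), np.float64(5.23), [[1.0, 0.5], [-0.0, -0.2], [-0.1, 0.1], [-0.8, -0.4]])
scene cov (array([527.5, 177.4]), np.float64(4.89), [[-0.2, -0.1], [0.2, -0.4], [0.0, 0.5]])
top box (array([529.4, 177.2]), np.float64(5.16), [[-0.0, 0.2], [0.1, -0.4], [0.0, 0.2], [-0.1, -0.0]])
top cov (array([530.4, 175.7]), np.float64(4.23), [[0.1, -0.5], [0.3, -0.1], [-0.4, 0.6]])
```

{"op": "arm_command", "data": {
  "steps": [0.1,0,0.4,0,0,-0.2,-1,0.1,0,0.4,0,0,0,-1,0,0,0.3,0,0,0,-1,0,0,0,0,0,0,-1,0,0,0,0,0,0,-1,0,0,0,0,0,0,-1]
}}

```text
clock: 9.82
position: [0.53, 0.1783, 0.2984]
ee_rot: [2.111, 2.322, 0.005]
ft_force: [0.6, 0.1, -3.0]
gripper_width: 0.0487
```

```bash
python3 - <<'E'
from c import *
moves((.5287,.1776),5.3,.2965)
s=r.snapshot('scene'); np.savez('pics/scene5.npz',**s)
t=r.snapshot('top'); np.savez('pics/top5.npz',**t)
g=lambda im:cv2.resize(im[140:240,400:500],None,fx=4,fy=4,interpolation=3)
f=lambda im:cv2.resize(im[225:325,126:226],None,fx=4,fy=4,interpolation=3)
save('cmp5',np.hstack([g(s['pixels']),f(t['pixels'])]))
E
```

```text
q [ 1.940e-01  3.560e-01 -7.500e-02  1.135e+00 -1.000e-03  1.670e+00] f [ 0.6  0.1 -3. ] w 0.04871306150821078 pos [0.53   0.1783 0.2984] axes
 [[-9.520e-02  9.954e-01  4.600e-03]
 [ 9.955e-01  9.520e-02  2.000e-04]
 [-2.000e-04  4.600e-03 -1.000e+00]]
world d [-0.0013 -0.0007 -0.0019] tool cm [-0.06 -0.13  0.19] turn z 0.17 tilt deg [0.26 0.01]
```

View pics/cmp5.png

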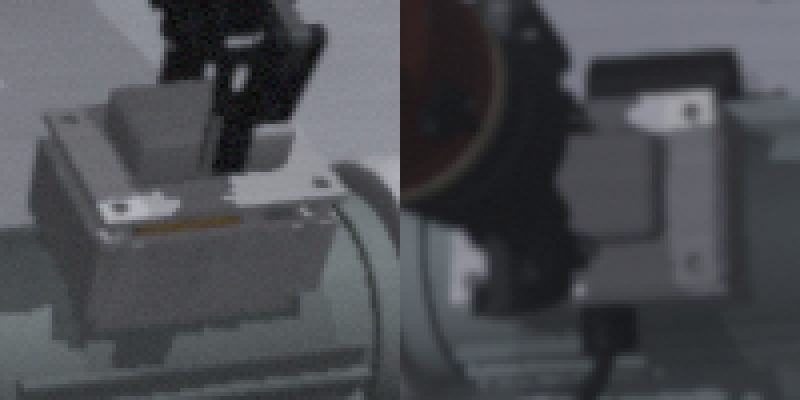

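Scene half: cover holes at (69,118), (120,208), (322,183). Top half: holes at (692,111), (693,263).

```bash
python3 - <<'E'
from c import *
z=.2984-.0814+.005
s=dict(np.load('pics/scene5.npz'));t=dict(np.load('pics/top5.npz'))
print('scene cov',fit3(plane(s,full([(69,118),(120,208),(322,183)],(400,140)),z),[2,3,0]))
print('top cov',fit3(plane(t,full([(292,111),(293,263)],(126,225)),z),[3,2]))
E
```

```text
scene cov (array([527.9, 180.1]), np.float64(5.21), [[-0.9, 0.0], [1.0, -0.4], [-0.1, 0.4]])
top cov (array([531.7, 177.9]), np.float64(4.31), [[0.1, 0.0], [-0.1, -0.0]])
```

{"op": "arm_command", "data": {
  "steps": [-0.05,-0.12,0.15,0.25,0,0.1,-1,0,0,0,0,0,0,-1,0,0,0,0,0,0,-1,0,0,0,0,0,0,-1]
}}

```text
clock: 10.25
position: [0.5289, 0.1776, 0.2971]
ee_rot: [2.115, 2.322, 0.0]
ft_force: [-0.9, 0.0, -2.8]
gripper_width: 0.0485
```

```bash
python3 - <<'E'
from c import *
moves((.5287,.1776),5.3,.2965)
E
```

```text
q [ 0.193  0.357 -0.077  1.137 -0.     1.671] f [-0.9  0.  -2.8] w 0.0484912413624777 pos [0.5289 0.1776 0.2971] axes
 [[-9.320e-02  9.957e-01  3.000e-04]
 [ 9.957e-01  9.320e-02 -2.000e-04]
 [-2.000e-04  3.000e-04 -1.000e+00]]
world d [-0.0002 -0.     -0.0006] tool cm [ 0.   -0.02  0.06] turn z 0.05 tilt deg [ 0.02 -0.01]
```

{"op": "arm_command", "data": {
  "steps": [0,0,0,0,0,0,-1,0,0,0,0,0,0,-1,0,0,0,0,0,0,-1,0,0,0,0,0,0,-1,0,0,0,0,0,0,-1,0,0,0,0,0,0,-1]
}}

```text
clock: 10.75
position: [0.529, 0.1776, 0.2972]
ee_rot: [2.115, 2.322, 0.001]
ft_force: [0.2, 0.4, -3.1]
gripper_width: 0.0489
```

```bash
python3 - <<'E'
from c import *
moves((.5287,.1776),5.3,.2965)
s=r.snapshot('scene'); np.savez('pics/scene6.npz',**s)
t=r.snapshot('top'); np.savez('pics/top6.npz',**t)
g=lambda im:cv2.resize(im[140:240,400:500],None,fx=4,fy=4,interpolation=3)
f=lambda im:cv2.resize(im[225:325,126:226],None,fx=4,fy=4,interpolation=3)
save('cmp6',np.hstack([g(s['pixels']),f(t['pixels'])]))
for q in(s,t):
    C=cloud(q);k=(abs(C[...,2]-.2205)<.005)&(abs(C[...,0]-.529)<.06)&(abs(C[...,1]-.178)<.075);P=C[k]
    A=np.linalg.lstsq(np.c_[P[:,:2]-[.529,.178],np.ones(len(P))],P[:,2],rcond=None)[0];print('flange top slopes,z',A.round(4),len(P))
E
```

```text
q [ 0.193  0.357 -0.077  1.137 -0.     1.67 ] f [ 0.2  0.4 -3.1] w 0.04891742463265148 pos [0.529  0.1776 0.2972] axes
 [[-9.320e-02  9.956e-01  6.000e-04]
 [ 9.956e-01  9.320e-02 -1.000e-04]
 [-1.000e-04  6.000e-04 -1.000e+00]]
world d [-0.0003 -0.     -0.0007] tool cm [-0.   -0.03  0.07] turn z 0.05 tilt deg [ 0.04 -0.  ]
flange top slopes,z [-0.0138  0.0079  0.2215] 994
flange top slopes,z [-1.000e-04  2.600e-03  2.214e-01] 1131
```

View pics/cmp6.png

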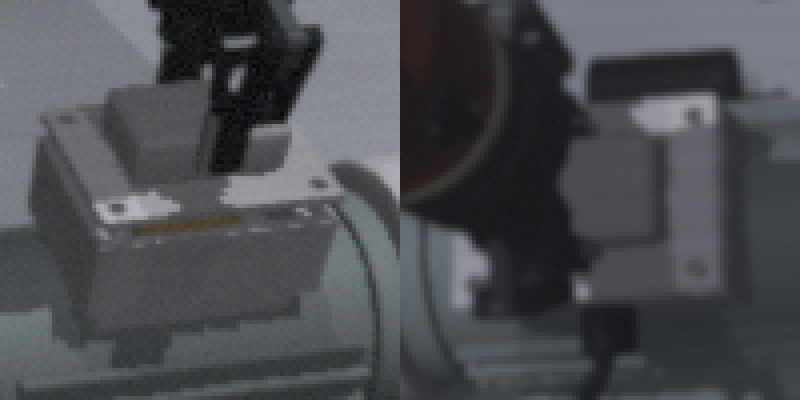

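The scene half shows holes at (67,118), (117,208), (319,184). The top half shows (694,116), (696,268). There is an even gap above the rim.

```bash
python3 - <<'E'
from c import *
z=.2972-.0814+.005
s=dict(np.load('pics/scene6.npz'));t=dict(np.load('pics/top6.npz'))
print('scene cov',fit3(plane(s,full([(67,118),(117,208),(319,184)],(400,140)),z),[2,3,0]))
print('top per-hole cov-thread mm',((plane(t,full([(294,116),(296,268)],(126,225)),z)-plane(t,full([(302,122),(304,271)],(126,225)),.205))*1000)[:,:2].round(1).tolist())
print('scene per-hole',((plane(s,full([(67,118),(117,208),(319,184)],(400,140)),z)-plane(s,full([(65,147),(112,233),(312,210)],(400,140)),.205))*1000)[:,:2].round(1).tolist())
E
```

```text
scene cov (array([526.6, 179.4]), np.float64(4.79), [[-0.9, 0.0], [1.0, -0.3], [-0.1, 0.3]])
top per-hole cov-thread mm [[-0.6, -0.2], [-0.8, -0.3]]
scene per-hole [[-3.2, -0.5], [0.5, -0.3], [-0.5, -0.2]]
```

```bash
python3 -c "
from cell import r
print(r.sign_off(), r.state()['gripper_width'])"
```

```text
the job is handed in; nothing more can be done
the job is handed in; nothing more can be done
```

I picked up the aluminium four-hole cover across its crown at 60 N. The arm is still holding it about 11 mm above the open terminal box, and I handed the job in at about 11 s on the robot's clock.

- **Alignment:** in the last top view, the two visible holes were within about 0.9 mm of their threads. In the scene view, two holes were within about 0.6 mm.
- **Check that disagreed:** the third hole in the scene view, a far one seen at a shallow angle, read 3.2 mm off. The thread reading there had a 1 mm fit error too, and the top view put that same hole within 0.9 mm, so I took it as a reading error.
- **Not seen at the end:** the arm hid the left-hand holes in the last top view, so the far left one (thread1) was not checked in either final view.
- **Level:** the measured tool tilt was under 0.1°. The depth fit gave 0.1 to 0.2° from the top camera and up to 0.9° from the noisier scene camera.
- **Contact:** the wrist force readings showed only the cover's weight, about 3 N, with no sign of touching the mincer. I kept clear of the other items on the counter, but did not check them again at the end.

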